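# Point out the rings and the card holder, then save

## Task

Show the bench camera which fitting goes on which article: point down at the bin of brass rings, fingertips about 3 cm above the middle of its rim, and stay there two seconds; then point in the same way, about 3 cm above its middle, at the tan card holder for two seconds; then press the green button fully down to save, and let it spring back. Nothing is picked up, and no bin or card holder may be touched, nor anything else but the button be moved. Carry the fingers high (15 cm or more above the bench) from place to place, because coming down over a wrong bin or card holder makes a false entry.

Things in the scene. Friction and masses are not known exactly. Their poses are not given: they have to be found in the camera images.
- bin_brass_rings: Open-fronted stock bin of blue plastic, loose, 140 mm long (its x), 105 mm wide (its y), 70 mm to the rim at sides and back, 42 mm at the front (-x) end; origin at the centre of its underside, so the rim of its mouth is 70 mm above it; z up. It is filled to about 40 mm with yellow-gold brass rings (28 mm across): the bin to point at.
- bin_steel_rings: Open-fronted stock bin of blue plastic, loose, 140 mm long (its x), 105 mm wide (its y), 70 mm to the rim at sides and back, 42 mm at the front (-x) end; origin at the centre of its underside, so the rim of its mouth is 70 mm above it; z up. It is filled to about 40 mm with silver-grey steel rings (28 mm across): not wanted.
- bin_white_studs: Open-fronted stock bin of blue plastic, loose, 140 mm long (its x), 105 mm wide (its y), 70 mm to the rim at sides and back, 42 mm at the front (-x) end; origin at the centre of its underside, so the rim of its mouth is 70 mm above it; z up. It is filled to about 40 mm with small white plastic studs (18 mm heads): not wanted.
- holder_tan: Tan (light brown) leather card holder lying flat, loose, with cream stitching: 105 mm (its x) by 75 mm (its y) by 12 mm thick; origin at the centre of its underside, z up; it lies on the 3 mm green mat. The one to point at.
- holder_black: Black leather card holder lying flat, loose, with cream stitching: 105 mm (its x) by 75 mm (its y) by 12 mm thick; origin at the centre of its underside, z up; it lies on the 3 mm green mat. Not wanted.
- holder_red: Dark red leather card holder lying flat, loose, with cream stitching: 105 mm (its x) by 75 mm (its y) by 12 mm thick; origin at the centre of its underside, z up; it lies on the 3 mm green mat. Not wanted.
- save_top (a point): Centre of the top face of the green push button, 44 mm across, 22 mm above the bench, which points straight up out of a small grey housing fixed to the bench, on the robot's left or right.
- save (a joint): Travel of the green button in m: 0 up, 0.006 fully down (about 5 N); it springs back when let go.
- glue_jar: Amber jar, 60 mm across, 85 mm tall, loose; origin at the centre of its underside. Bystander, on the side opposite the button.
- mallet: Mallet with pale square head and wooden handle, 250 mm long, lying at the right side, 56 mm high; origin under its middle. Bystander.
- awl: Screwdriver-like awl lying at the left side, under 40 mm high; origin at its underside. Bystander.
Things that resemble listed ones, but are neither listed nor needed, are in the scene too. What is shaped like the bin_brass_rings but orange or turquoise is not meant. Several things look just like the holder_tan: the one meant starts farthest to the robot's right.

How it is judged:
By the outcome, as a careful person would: the job done as asked, in the order asked, and still so for the second after the job is handed in, with the robot touching nothing.
It also fails if it takes over 61 s, if anything falls off the work surface, if the arm or the gripper's body presses on something with over 40 N, if the wrist force passes 120 N, or if a joint passes its speed limit or range.

## Robot

A 6-joint arm with a two-finger parallel gripper is mounted at the origin on the work surface. World frame = base frame: x ahead of the robot, y to its left, z up, the work surface at z = 0. Lengths are in m, angles in degrees, forces in N, time in s.
With the tool pointing down it reaches from about 0.3 to 0.75 m from the base axis. Payload 8.5 kg.
Tool frame: the origin (TCP) lies on the centre line of the jaws, within the pads' length; the fingertips stand env.tcp_to_tips ahead of it and the grasp point (between the pads) lies 8 mm behind it (env.tcp_to_tips is the distance from the TCP to the fingertips, in m); z points along the fingers, y is the direction in which the jaws open and shut (so a half turn about z gives the same grasp; the last joint's range is limited). The gripper opens to 85 mm and grips with 20 to 120 N. Pads are 22 mm wide; open, the fingers measure 114 mm over their backs; the gripper's body (76 mm by 85 mm) begins 54 mm behind the grasp point. The pads swing forward as they close: fully open they stand 13 mm farther back than shut.
Start: joints at [-12.336, 21.807, 74.336, -0, 83.858, -12.336], TCP at [0.55, 0, 0.242] pointing down, gripper open.
Joint ranges: [-178.18, 178.18], [-50.72, 133.34], [12.68, 142.11], [-81.47, 261.47], [9.98, 163.14], [-165.26, 165.26]. Speed limits (degrees/s): [136.94, 136.94, 180, 180, 180, 180].

## Interface

Orientations are given as a 3x3 rotation matrix whose columns are the frame's x, y, z axes.
In Python, from rig import env gives the robot as it stands. The module is installed in compiled form; this text tells all that it offers.
- The arm moves only by the tool carry_out, never from a script. Its argument "rows" is a list of rows, each an object of numbers: "tx", "ty", "tz": the shift along the tool's x, y, z in cm; "yaw": the turn about the tool's z in rad. In form: [{"tx": .., "ty": .., "tz": .., "yaw": ..}, ...]. A call has 1 to 12 rows; each row shifts and turns the pose as measured when the row begins, along the tool's axes as they then stand; what a row does not reach is not made up. A row lasts 1/10 s, in which the tool goes at most 50 mm and 8.59 degrees, less where a joint would pass 70% of its speed; a pose out of reach is approached as far as the arm can. A call is refused whole if a number of a shift passes 5 or a number of a turn 0.15, either way. A call with a gripper value outside its range is refused whole. "jaw" is the closure, from -1 (fully open) to 1 (shut), set as the call begins (left out, the last holds). The fingers move at their own pace and stop on an object; "squeeze" is the grip in N (left out, the last holds). Time passes only in rows, so rows that do not move let the fingers close. It gives the time, the measured TCP pose, the force and the opening at its end, in the units of the state.
- env.observe(): the state, without advancing time (a new reading comes with each control period).
- env.get_image(name): name is "scene" or "side" or "wrist"; returns the picture (384x512x3 uint8, red, green, blue); there is no depth.
- env.camera_params(name): a dict with "vertical_fov" (degrees; the focal length in pixels is half the picture's height over the tangent of half this angle, whatever the lens; pixels are square), "cx", "cy" (the principal point, pixels), "view" (4x4, takes a point from world to camera coordinates). Camera axes: x right, y up, looking along -z (the intrinsics and any distortion apply to the point x, -y, -z); pixel columns grow to the right and rows downward; lengths in m; the calibration is good to about 2 mm. The wrist camera is an equidistant fisheye: a pixel r from the principal point sees the ray r / f radians off the axis. A picture is of the moment at which its call begins: read the wrist's pose just before it. camera_params takes no time and is no camera call; for the wrist camera it gives the pose at the moment of the call.
- env.close_job(): hands the job in, once; it reports no verdict.
The state is a dict: "time_s": time; "q": joint angles; "qvel": joint speeds; "joint_efforts": joint torques, N m; "position": TCP position; "tool_rot": TCP orientation; "ft_force": force on the tool from outside, world axes, zero at the start; "wrist_torque": the same for the moment, N m; "grip_width": finger opening in m.
Only numpy, scipy, OpenCV 4.12 (cv2) and the standard library are available. Lean on these libraries where they do the work, as an engineer would, in place of code of your own. Each camera call takes 0.05 s, during which the arm holds its last target. There are 200 camera calls.

## Working session

There is one attempt and no reset: what is moved stays moved. The work goes in short steps, Python scripts to look and compute and a tool call to move; the robot and the scene stay as the last step left them, time stands still between calls to the robot, and variables do not carry over. Pictures are saved under pics/ and viewed, about 8 in all and at most 12, crops included, and the job is handed in when it is done.

Besides the shell and the picture viewer there is one more tool, called after "Call:" as name([rows], argument=value, ...), one row to a line, values as JSON. carry_out: Moves the arm, as the interface text tells. Its arguments: {"type":"object","properties":{"rows":{"type":"array","items":{"type":"object","properties":{"tx":{"type":"number"},"ty":{"type":"number"},"tz":{"type":"number"},"yaw":{"type":"number"}}}},"jaw":{"type":"number"},"squeeze":{"type":"number"}},"required":["rows"]}

```bash
mkdir -p pics
cat > h.py <<'E'
from rig import env
import numpy as np, cv2
def shot(name,fn):
    p=env.camera_params(name); im=env.get_image(name)
    cv2.imwrite('pics/'+fn+'.png',im[:,:,::-1]); np.save('pics/'+fn+'.npy',p,allow_pickle=True); return im,p
def load(fn): return np.load('pics/'+fn+'.npy',allow_pickle=True).item()
def ray(p,u,v,fish=False):
    f=192/np.tan(np.radians(p['vertical_fov']/2)); d=np.array([u-p['cx'],v-p['cy']])/f
    if fish:
        r=np.hypot(*d); d=d*np.sin(r)/max(r,1e-9); c=np.array([d[0],-d[1],-np.cos(r)])
    else: c=np.array([d[0],-d[1],-1])
    V=np.array(p['view']); R=V[:3,:3]; return -R.T@V[:3,3], R.T@c/np.linalg.norm(c)
def atz(p,u,v,z,fish=False):
    o,d=ray(p,u,v,fish); return o+d*(z-o[2])/d[2]
def tri(*rs):
    A=0;b=0
    for o,d in rs:
        P=np.eye(3)-np.outer(d,d); A=A+P; b=b+P@o
    x=np.linalg.solve(A,b); return x,[np.linalg.norm((np.eye(3)-np.outer(d,d))@(x-o)) for o,d in rs]
E
python3 - <<'E'
from h import *
s=env.observe(); print(s['time_s'],s['position'],s['tool_rot'],env.tcp_to_tips,s['ft_force'])
ims=[shot(n,n+'0') for n in('scene','side','wrist')]
for n,(i,p) in zip('abc',ims): print({k:v for k,v in p.items() if k!='view'}, (-np.array(p['view'])[:3,:3].T@np.array(p['view'])[:3,3]).round(3))
E
```

```text
0.0 [5.49704320e-01 6.02794519e-05 2.41693611e-01] [[ 1.72314898e-05  9.99998887e-01 -1.49186855e-03]
 [ 9.99999948e-01 -1.67491870e-05  3.23299635e-04]
 [ 3.23274288e-04 -1.49187404e-03 -9.99998835e-01]] 0.011 [ 0.58123953 -0.86805722 -0.85308171]
{'vertical_fov': 46.84789566018822, 'cx': 254.69630028291132, 'cy': 190.23880101220706} [ 1.031 -0.692  1.086]
{'vertical_fov': 44.069791111565074, 'cx': 264.21677150381043, 'cy': 198.96415192100716} [ 0.1   -0.977  1.175]
{'vertical_fov': 65.70646984690485, 'cx': 257.56682437706314, 'cy': 188.6670787750775} [0.551 0.081 0.373]
```

View pics/scene0.png

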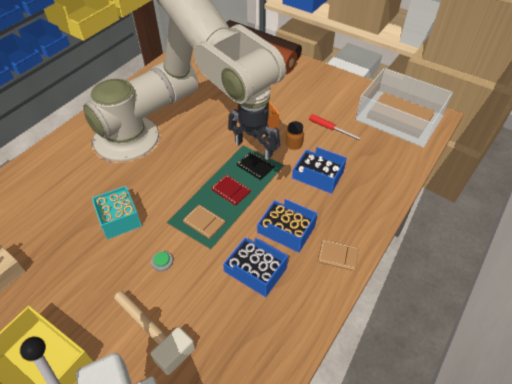

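View pics/side0.png

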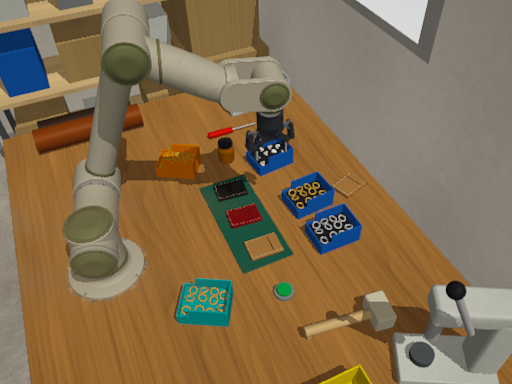

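View pics/wrist0.png

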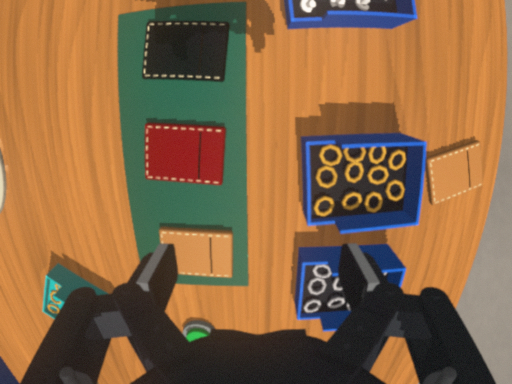

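The scene shows the brass-ring bin at scene (287,224) / side (307,195) / wrist (363,180). The tan holder on the mat is at scene (204,221) / side (264,246) / wrist (197,252), and another tan one is off the mat at wrist (455,172). The button is at scene (162,259) / side (284,290). I'll make zoomed crops to measure from.

Run:
```python
from h import *
W=[]
for n,cs in(('scene0',[(287,224),(204,221)]),('side0',[(307,195),(264,246)])):
    im=cv2.imread(f'pics/{n}.png'); row=[]
    for u,v in cs:
        c=im[v-36:v+36,u-48:u+48]; c=cv2.resize(c,None,fx=4,fy=4,interpolation=cv2.INTER_CUBIC)
        for k in range(0,96,8): cv2.putText(c,str(u-48+k),(k*4,8),0,.3,(255,255,255),1); cv2.line(c,(k*4,9),(k*4,14),(255,255,255),1)
        for k in range(4,72,8): cv2.putText(c,str(v-36+k),(0,k*4+3),0,.3,(255,255,255),1); cv2.line(c,(22,k*4),(27,k*4),(255,255,255),1)
        row.append(c)
    W.append(np.hstack(row))
cv2.imwrite('pics/m1.png',np.vstack(W))
S,D,R=load('scene0'),load('side0'),load('wrist0')
for n,a,b,c,z in(('brass',(287,224),(307,195),(363,180),.07),('tan',(204,221),(264,246),(197,252),.015),('tan2',(338,255),(349,185),(455,172),.012),('btn',(162,259),(284,290),None,.022)):
    rs=[ray(S,*a),ray(D,*b)]+([ray(R,*c,True)] if c else [])
    x,e=tri(*rs); print(n,x.round(3),np.round(e,3),atz(S,*a,z).round(3),atz(D,*b,z).round(3))
# green button centroids
for n,p,(u,v) in(('scene0',S,(162,259)),('side0',D,(284,290))):
    im=cv2.imread(f'pics/{n}.png').astype(int)[v-15:v+15,u-15:u+15]
    m=(im[:,:,1]>im[:,:,2]+60)&(im[:,:,1]>im[:,:,0]+30); y,x=np.nonzero(m)
    print('btn',m.sum(),x.mean()+u-15,y.mean()+v-15,atz(p,x.mean()+u-15,y.mean()+v-15,.022).round(4))
```

```text
brass [ 0.68  -0.02   0.032] [0.001 0.002 0.002] [ 0.692 -0.045  0.07 ] [ 0.658 -0.052  0.07 ]
tan [ 0.463 -0.137  0.009] [0.002 0.002 0.001] [ 0.463 -0.139  0.015] [ 0.462 -0.143  0.015]
tan2 [ 0.847 -0.015  0.004] [0.001 0.001 0.001] [ 0.848 -0.019  0.012] [ 0.842 -0.023  0.012]
btn [ 0.448 -0.309  0.014] [0.002 0.002] [ 0.451 -0.31   0.022] [ 0.445 -0.316  0.022]
btn 171 161.01169590643275 258.60818713450294 [ 0.4482 -0.3105  0.022 ]
btn 162 283.88271604938274 288.7345679012346 [ 0.447  -0.3119  0.022 ]
```

View pics/m1.png

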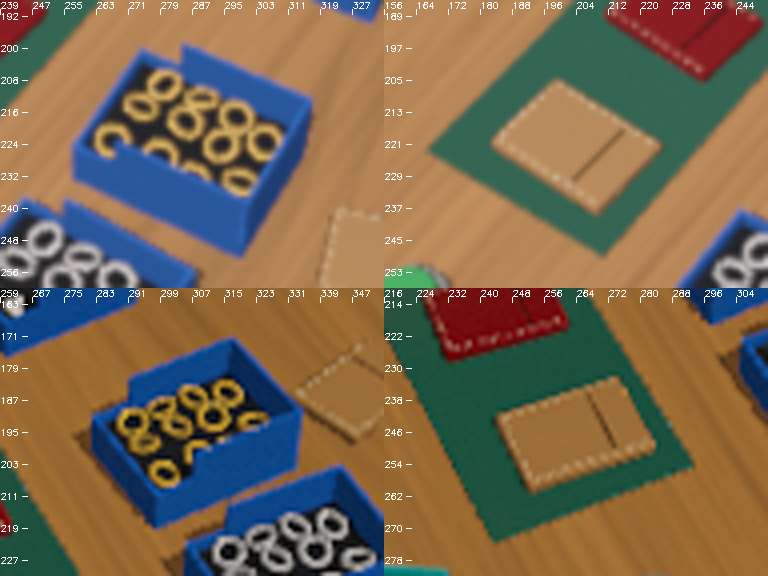

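Run:
```python
from h import *
S,D,R=load('scene0'),load('side0'),load('wrist0')
P=[]
for a,b,c in(((317,212.5),(317,172),(424,138)),((300,239),(334.5,189.5),(418,228))):
    x,e=tri(ray(S,*a),ray(D,*b),ray(R,*c,True)); print(x.round(3),np.round(e,3)); P.append(x)
l,r=P; d=(l-r)[:2]; print('width',np.linalg.norm(d)); d/=np.linalg.norm(d)
ax=np.array([d[1],-d[0]]); m=(l+r)[:2]/2
print('yaw',np.degrees(np.arctan2(ax[1],ax[0])),'centre',m-ax*.07)
```

```text
[0.743 0.039 0.064] [0.003 0.003 0.002]
[ 0.75  -0.07   0.073] [0.001 0.    0.001]
width 0.10980057863737924
yaw 3.3724430223717485 centre [ 0.67651838 -0.01961867]
```

Call:
carry_out([
  {"ty":2.2,"tx":-0.3},
  {"ty":2.2,"tx":-0.3},
  {"ty":2.2,"tx":-0.3},
  {"ty":2.2,"tx":-0.3},
  {"ty":2.2,"tx":-0.3},
  {"ty":1.7,"tx":-0.3},
  {},
  {},
  {},
  {},
], jaw=1)

```text
validation failed for argument at $.ro...
```

Run:
```python
from h import *
s=env.observe(); print(s['time_s'],s['position'],s['tool_rot'].round(3) if hasattr(s['tool_rot'],'round') else s['tool_rot'],s['grip_width'])
im,p=shot('wrist','wrist1'); D=load('side0')
for z in(.03,.07):
    print(z)
```

```text
0.15 [5.49813667e-01 4.44404569e-05 2.41891372e-01] [[ 0.     1.    -0.001]
 [ 1.    -0.     0.   ]
 [ 0.    -0.001 -1.   ]] 0.08516561954722018
0.03
0.07
```

View pics/wrist1.png

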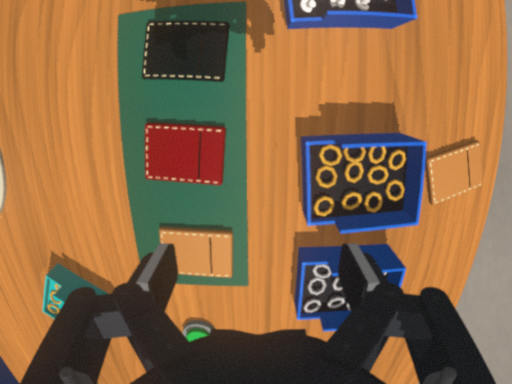

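The move was refused, probably because empty rows aren't allowed, so this picture matches the first one. I'll give every row explicit numbers.

Call:
carry_out([
  {"tx":-0.3,"ty":2.2,"tz":0,"yaw":0},
  {"tx":-0.3,"ty":2.2,"tz":0,"yaw":0},
  {"tx":-0.3,"ty":2.2,"tz":0,"yaw":0},
  {"tx":-0.3,"ty":2.2,"tz":0,"yaw":0},
  {"tx":-0.3,"ty":2.2,"tz":0,"yaw":0},
  {"tx":-0.3,"ty":1.7,"tz":0,"yaw":0},
  {"tx":0,"ty":0,"tz":0,"yaw":0},
  {"tx":0,"ty":0,"tz":0,"yaw":0},
  {"tx":0,"ty":0,"tz":0,"yaw":0},
  {"tx":0,"ty":0,"tz":0,"yaw":0},
], jaw=1)

```text
time_s: 1.2
position: [0.6789, -0.0179, 0.2394]
tool_rot: [[-0.0, 1.0, -0.006], [1.0, 0.0, 0.001], [0.001, -0.006, -1.0]]
ft_force: [0.4, 0.4, -0.1]
grip_width: -0.0
```

Run:
```python
from h import *
im,p=shot('wrist','wrist2')
f=192/np.tan(np.radians(p['vertical_fov']/2)); V=np.array(p['view'])
def proj(X):
    c=V[:3,:3]@X+V[:3,3]; c=c*[1,-1,-1]; r=np.hypot(c[0],c[1]); t=np.arctan2(r,c[2]); return np.array([p['cx'],p['cy']])+f*t*c[:2]/r
im=im[:,:,::-1].copy(); a=np.radians(3.4); A=np.array([[np.cos(a),-np.sin(a)],[np.sin(a),np.cos(a)]])
q=[proj(np.append(np.array([.677,-.019])+A@k,.07)) for k in [(.07,.0525),(.07,-.0525),(-.07,-.0525),(-.07,.0525)]]
cv2.polylines(im,[np.int32(q)],True,(0,255,0),1)
c=proj(np.array([.677,-.019,.07])); cv2.circle(im,tuple(np.int32(c)),3,(0,0,255),-1)
cv2.imwrite('pics/w2.png',cv2.resize(im,(768,576))); print(np.round(q),c)
```

```text
[[322. 120.]
 [321. 215.]
 [197. 221.]
 [186. 128.]] [256.14267847 172.7269378 ]
```

View pics/w2.png

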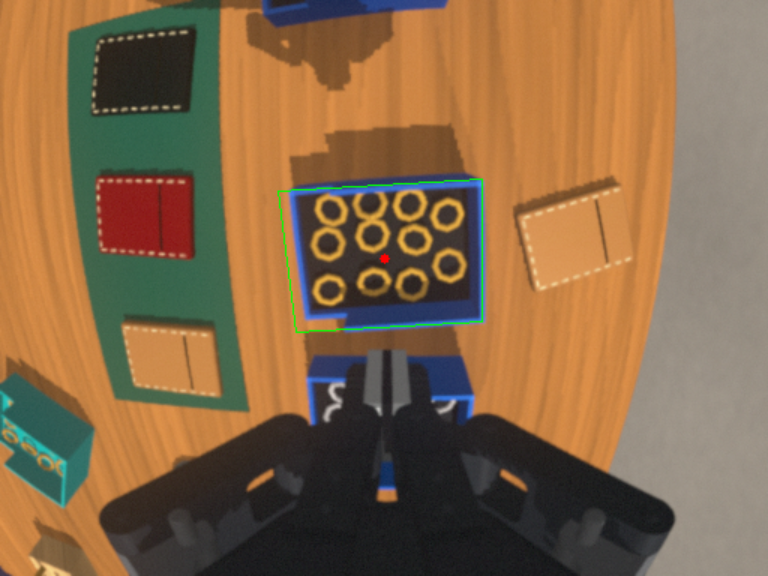

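The projected rim outline lies on the bin. The front side falls inside it, as it should, because that end is lower. Descending to 3 cm above the rim (TCP z about 0.111).

Call:
carry_out([
  {"tx":0,"ty":0,"tz":2,"yaw":0},
  {"tx":0,"ty":0,"tz":2,"yaw":0},
  {"tx":0,"ty":0,"tz":2,"yaw":0},
  {"tx":0,"ty":0,"tz":2,"yaw":0},
  {"tx":0,"ty":0,"tz":2,"yaw":0},
  {"tx":0,"ty":0,"tz":1.4,"yaw":0},
  {"tx":0,"ty":0,"tz":1,"yaw":0},
  {"tx":0,"ty":0,"tz":0,"yaw":0},
  {"tx":0,"ty":0,"tz":0,"yaw":0},
])

```text
time_s: 2.15
position: [0.6764, -0.017, 0.1162]
tool_rot: [[-0.001, 1.0, 0.0], [1.0, 0.001, -0.0], [-0.0, 0.0, -1.0]]
ft_force: [0.4, 0.3, 0.0]
grip_width: 0.0002
```

Call:
carry_out([
  {"tx":-0.2,"ty":0,"tz":0.5,"yaw":0},
  {"tx":0,"ty":0,"tz":0,"yaw":0},
  {"tx":0,"ty":0,"tz":0,"yaw":0},
  {"tx":0,"ty":0,"tz":0,"yaw":0},
  {"tx":0,"ty":0,"tz":0,"yaw":0},
  {"tx":0,"ty":0,"tz":0,"yaw":0},
  {"tx":0,"ty":0,"tz":0,"yaw":0},
  {"tx":0,"ty":0,"tz":0,"yaw":0},
  {"tx":0,"ty":0,"tz":0,"yaw":0},
  {"tx":0,"ty":0,"tz":0,"yaw":0},
  {"tx":0,"ty":0,"tz":0,"yaw":0},
  {"tx":0,"ty":0,"tz":0,"yaw":0},
])

```text
time_s: 3.35
position: [0.6774, -0.0193, 0.1137]
tool_rot: [[-0.001, 1.0, 0.005], [1.0, 0.001, -0.001], [-0.001, 0.005, -1.0]]
ft_force: [-0.2, -0.1, 0.1]
grip_width: 0.0
```

Call:
carry_out([
  {"tx":0,"ty":0,"tz":0,"yaw":0},
  {"tx":0,"ty":0,"tz":0,"yaw":0},
  {"tx":0,"ty":0,"tz":0,"yaw":0},
  {"tx":0,"ty":0,"tz":0,"yaw":0},
  {"tx":0,"ty":0,"tz":0,"yaw":0},
  {"tx":0,"ty":0,"tz":0,"yaw":0},
  {"tx":0,"ty":0,"tz":0,"yaw":0},
  {"tx":0,"ty":0,"tz":0,"yaw":0},
  {"tx":0,"ty":0,"tz":0,"yaw":0},
  {"tx":0,"ty":0,"tz":0,"yaw":0},
  {"tx":0,"ty":0,"tz":0,"yaw":0},
  {"tx":0,"ty":0,"tz":0,"yaw":0},
])

```text
time_s: 4.55
position: [0.6774, -0.0193, 0.1137]
tool_rot: [[-0.001, 1.0, 0.005], [1.0, 0.001, -0.001], [-0.001, 0.005, -1.0]]
ft_force: [-0.6, 0.4, -0.1]
grip_width: 0.0
```

Call:
carry_out([
  {"tx":0,"ty":0,"tz":0,"yaw":0},
  {"tx":0,"ty":0,"tz":0,"yaw":0},
  {"tx":0,"ty":0,"tz":0,"yaw":0},
  {"tx":0,"ty":0,"tz":0,"yaw":0},
  {"tx":0,"ty":0,"tz":0,"yaw":0},
  {"tx":0,"ty":0,"tz":-2.5,"yaw":0},
  {"tx":0,"ty":0,"tz":-2.5,"yaw":0},
  {"tx":0,"ty":0,"tz":-2.5,"yaw":0},
  {"tx":0,"ty":0,"tz":-2.5,"yaw":0},
  {"tx":0,"ty":0,"tz":-2.5,"yaw":0},
  {"tx":0,"ty":0,"tz":-2,"yaw":0},
  {"tx":0,"ty":0,"tz":0,"yaw":0},
])

```text
time_s: 5.75
position: [0.6762, -0.0191, 0.2632]
tool_rot: [[-0.001, 1.0, 0.002], [1.0, 0.001, -0.0], [-0.001, 0.002, -1.0]]
ft_force: [0.2, 0.3, 0.4]
grip_width: 0.0001
```

Call:
carry_out([
  {"tx":-1.2,"ty":-2.1,"tz":0,"yaw":0},
  {"tx":-1.2,"ty":-2.1,"tz":0,"yaw":0},
  {"tx":-1.2,"ty":-2.1,"tz":0,"yaw":0},
  {"tx":-1.2,"ty":-2.1,"tz":0,"yaw":0},
  {"tx":-1.2,"ty":-2.1,"tz":0,"yaw":0},
  {"tx":-1.2,"ty":-2.1,"tz":0,"yaw":0},
  {"tx":-1.2,"ty":-2.1,"tz":0,"yaw":0},
  {"tx":-1.2,"ty":-2.1,"tz":0,"yaw":0},
  {"tx":-1.2,"ty":-2.1,"tz":0,"yaw":0},
  {"tx":-1,"ty":-2.1,"tz":0,"yaw":0},
  {"tx":0,"ty":0,"tz":0,"yaw":0},
  {"tx":0,"ty":0,"tz":0,"yaw":0},
])

```text
time_s: 6.95
position: [0.454, -0.1391, 0.2484]
tool_rot: [[-0.001, 1.0, -0.015], [1.0, 0.002, 0.007], [0.007, -0.015, -1.0]]
ft_force: [-0.3, 0.5, 0.2]
grip_width: 0.0001
```

Run:
```python
from h import *
im,p=shot('wrist','wrist3')
f=192/np.tan(np.radians(p['vertical_fov']/2)); V=np.array(p['view'])
def proj(X):
    c=V[:3,:3]@X+V[:3,3]; c=c*[1,-1,-1]; r=np.hypot(c[0],c[1]); t=np.arctan2(r,c[2]); return np.array([p['cx'],p['cy']])+f*t*c[:2]/r
im=im[:,:,::-1].copy()
q=[proj(np.array([.463+a,-.139+b,.015])) for a,b in [(.0525,.0375),(.0525,-.0375),(-.0525,-.0375),(-.0525,.0375)]]
cv2.polylines(im,[np.int32(q)],True,(0,255,0),1)
cv2.imwrite('pics/w3.png',cv2.resize(im,(768,576)))
```

```text
(no output)
```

View pics/w3.png

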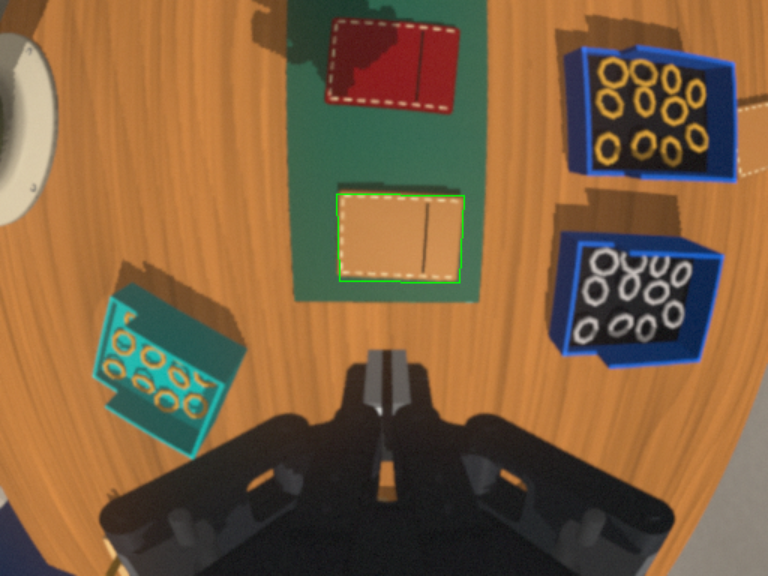

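The outline fits the tan holder on the mat. The tool is 9 mm short in x, so I'll correct that and descend to TCP z about 0.056.

Call:
carry_out([
  {"tx":0,"ty":0.9,"tz":0,"yaw":0},
  {"tx":0,"ty":0,"tz":0,"yaw":0},
  {"tx":0,"ty":0,"tz":2.3,"yaw":0},
  {"tx":0,"ty":0,"tz":2.3,"yaw":0},
  {"tx":0,"ty":0,"tz":2.3,"yaw":0},
  {"tx":0,"ty":0,"tz":2.3,"yaw":0},
  {"tx":0,"ty":0,"tz":2.3,"yaw":0},
  {"tx":0,"ty":0,"tz":2.3,"yaw":0},
  {"tx":0,"ty":0,"tz":2,"yaw":0},
  {"tx":0,"ty":0,"tz":1,"yaw":0},
  {"tx":0,"ty":0,"tz":0,"yaw":0},
  {"tx":0,"ty":0,"tz":0,"yaw":0},
])

```text
time_s: 8.2
position: [0.4691, -0.135, 0.0724]
tool_rot: [[-0.011, 1.0, -0.012], [1.0, 0.011, 0.006], [0.006, -0.012, -1.0]]
ft_force: [0.5, -0.0, -0.0]
grip_width: 0.0004
```

Call:
carry_out([
  {"tx":-0.3,"ty":-0.6,"tz":0.8,"yaw":0},
  {"tx":0,"ty":0,"tz":0.7,"yaw":0},
  {"tx":0,"ty":0,"tz":0,"yaw":0},
  {"tx":0,"ty":0,"tz":0,"yaw":0},
  {"tx":0,"ty":0,"tz":0,"yaw":0},
])

```text
time_s: 8.7
position: [0.4635, -0.1389, 0.0583]
tool_rot: [[-0.011, 1.0, -0.008], [1.0, 0.011, 0.003], [0.004, -0.008, -1.0]]
ft_force: [-1.2, 0.6, -1.1]
grip_width: -0.0002
```

Tips are about 3.2 cm above the holder's top. Holding here.

Call:
carry_out([
  {"tx":0,"ty":0,"tz":0.2,"yaw":0},
  {"tx":0,"ty":0,"tz":0,"yaw":0},
  {"tx":0,"ty":0,"tz":0,"yaw":0},
  {"tx":0,"ty":0,"tz":0,"yaw":0},
  {"tx":0,"ty":0,"tz":0,"yaw":0},
  {"tx":0,"ty":0,"tz":0,"yaw":0},
  {"tx":0,"ty":0,"tz":0,"yaw":0},
  {"tx":0,"ty":0,"tz":0,"yaw":0},
  {"tx":0,"ty":0,"tz":0,"yaw":0},
  {"tx":0,"ty":0,"tz":0,"yaw":0},
  {"tx":0,"ty":0,"tz":0,"yaw":0},
  {"tx":0,"ty":0,"tz":0,"yaw":0},
])

```text
time_s: 9.9
position: [0.4639, -0.139, 0.0567]
tool_rot: [[-0.011, 1.0, -0.007], [1.0, 0.011, 0.003], [0.003, -0.007, -1.0]]
ft_force: [0.0, -0.5, 0.2]
grip_width: 0.0
```

Call:
carry_out([
  {"tx":0,"ty":0,"tz":0,"yaw":0},
  {"tx":0,"ty":0,"tz":0,"yaw":0},
  {"tx":0,"ty":0,"tz":0,"yaw":0},
  {"tx":0,"ty":0,"tz":0,"yaw":0},
  {"tx":0,"ty":0,"tz":0,"yaw":0},
  {"tx":0,"ty":0,"tz":0,"yaw":0},
  {"tx":0,"ty":0,"tz":0,"yaw":0},
  {"tx":0,"ty":0,"tz":0,"yaw":0},
  {"tx":0,"ty":0,"tz":0,"yaw":0},
  {"tx":0,"ty":0,"tz":0,"yaw":0},
  {"tx":0,"ty":0,"tz":0,"yaw":0},
  {"tx":0,"ty":0,"tz":0,"yaw":0},
])

```text
time_s: 11.1
position: [0.4639, -0.139, 0.0567]
tool_rot: [[-0.011, 1.0, -0.007], [1.0, 0.011, 0.003], [0.003, -0.007, -1.0]]
ft_force: [-0.4, -0.6, -0.5]
grip_width: 0.0001
```

Call:
carry_out([
  {"tx":0,"ty":0,"tz":0,"yaw":0},
  {"tx":0,"ty":0,"tz":0,"yaw":0},
  {"tx":0,"ty":0,"tz":-2.3,"yaw":0},
  {"tx":0,"ty":0,"tz":-2.3,"yaw":0},
  {"tx":0,"ty":0,"tz":-2.3,"yaw":0},
  {"tx":0,"ty":0,"tz":-2.3,"yaw":0},
  {"tx":0,"ty":0,"tz":-2.3,"yaw":0},
  {"tx":0,"ty":0,"tz":-2.3,"yaw":0},
  {"tx":0,"ty":0,"tz":-2,"yaw":0},
  {"tx":0,"ty":0,"tz":-1,"yaw":0},
  {"tx":0,"ty":0,"tz":0,"yaw":0},
  {"tx":0,"ty":0,"tz":0,"yaw":0},
])

```text
time_s: 12.3
position: [0.4641, -0.139, 0.2299]
tool_rot: [[-0.011, 1.0, -0.01], [1.0, 0.011, 0.005], [0.005, -0.01, -1.0]]
ft_force: [-0.1, 0.0, -0.2]
grip_width: 0.0001
```

Call:
carry_out([
  {"tx":-2.1,"ty":-0.2,"tz":0,"yaw":0},
  {"tx":-2.1,"ty":-0.2,"tz":0,"yaw":0},
  {"tx":-2.1,"ty":-0.2,"tz":0,"yaw":0},
  {"tx":-2.1,"ty":-0.2,"tz":0,"yaw":0},
  {"tx":-2.1,"ty":-0.2,"tz":0,"yaw":0},
  {"tx":-2.1,"ty":-0.2,"tz":0,"yaw":0},
  {"tx":-2.1,"ty":-0.2,"tz":0,"yaw":0},
  {"tx":-1.5,"ty":-0.2,"tz":0,"yaw":0},
  {"tx":0,"ty":0,"tz":0,"yaw":0},
  {"tx":0,"ty":0,"tz":0,"yaw":0},
])

```text
time_s: 13.3
position: [0.4465, -0.3044, 0.2164]
tool_rot: [[-0.012, 1.0, -0.026], [1.0, 0.013, 0.019], [0.02, -0.025, -0.999]]
ft_force: [0.2, 0.0, 0.2]
grip_width: -0.0001
```

Run:
```python
from h import *
im,p=shot('wrist','wrist4'); a=im.astype(int)
m=(a[:,:,1]>a[:,:,0]+60)&(a[:,:,1]>a[:,:,2]+40)
n,l,s,c=cv2.connectedComponentsWithStats(m.astype(np.uint8))
for i in range(1,n):
    if s[i,4]>100: print(s[i],c[i],atz(p,*c[i],.022,True).round(4))
cv2.imwrite('pics/w4.png',im[:,:,::-1])
```

```text
[ 245  154   36   36 1026] [262.65984405 171.86354776] [ 0.4481 -0.3077  0.022 ]
```

View pics/w4.png

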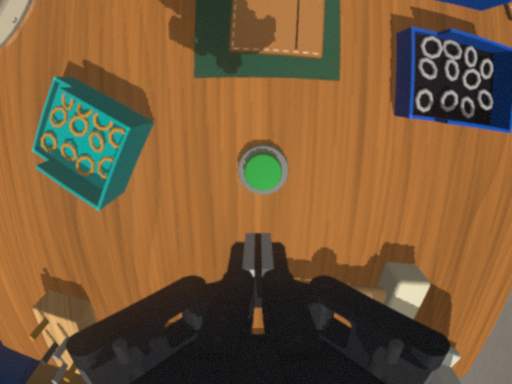

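Call:
carry_out([
  {"tx":-0.6,"ty":0.4,"tz":0,"yaw":0},
  {"tx":0,"ty":0,"tz":2.2,"yaw":0},
  {"tx":0,"ty":0,"tz":2.2,"yaw":0},
  {"tx":0,"ty":0,"tz":2.2,"yaw":0},
  {"tx":0,"ty":0,"tz":2.2,"yaw":0},
  {"tx":0,"ty":0,"tz":2.2,"yaw":0},
  {"tx":0,"ty":0,"tz":2,"yaw":0},
  {"tx":0,"ty":0,"tz":1,"yaw":0},
  {"tx":0,"ty":0,"tz":0,"yaw":0},
  {"tx":0,"ty":0,"tz":0,"yaw":0},
])

```text
time_s: 14.35
position: [0.4523, -0.3051, 0.0741]
tool_rot: [[-0.02, 1.0, -0.02], [1.0, 0.021, 0.014], [0.015, -0.02, -1.0]]
ft_force: [-0.2, -0.3, -0.4]
grip_width: 0.0001
```

Call:
carry_out([
  {"tx":-0.4,"ty":-0.4,"tz":1.2,"yaw":0},
  {"tx":0,"ty":0,"tz":1.2,"yaw":0},
  {"tx":0,"ty":0,"tz":0.6,"yaw":0},
  {"tx":0,"ty":0,"tz":0,"yaw":0},
  {"tx":0,"ty":0,"tz":0,"yaw":0},
])

```text
time_s: 14.85
position: [0.4482, -0.31, 0.0434]
tool_rot: [[-0.02, 1.0, -0.018], [1.0, 0.021, 0.012], [0.012, -0.018, -1.0]]
ft_force: [0.6, -1.0, 0.2]
grip_width: -0.0001
```

Call:
carry_out([
  {"tx":0,"ty":0,"tz":0.5,"yaw":0},
  {"tx":0,"ty":0,"tz":0.5,"yaw":0},
  {"tx":0,"ty":0,"tz":0.3,"yaw":0},
  {"tx":0,"ty":0,"tz":0.3,"yaw":0},
  {"tx":0,"ty":0,"tz":0,"yaw":0},
])

```text
time_s: 15.35
position: [0.4485, -0.3102, 0.0274]
tool_rot: [[-0.021, 1.0, -0.016], [1.0, 0.021, 0.01], [0.01, -0.016, -1.0]]
ft_force: [-1.3, 1.3, 4.3]
grip_width: 0.0002
```

Almost at the bottom, with 4.3 N on the tool. Pressing a little further to reach the stop.

Call:
carry_out([
  {"tx":0,"ty":0,"tz":0.2,"yaw":0},
  {"tx":0,"ty":0,"tz":0.1,"yaw":0},
  {"tx":0,"ty":0,"tz":0.1,"yaw":0},
])

```text
time_s: 15.65
position: [0.4485, -0.3102, 0.027]
tool_rot: [[-0.021, 1.0, -0.015], [1.0, 0.021, 0.008], [0.008, -0.015, -1.0]]
ft_force: [-2.5, 2.6, 9.8]
grip_width: -0.0003
```

The force rose to 9.8 N while z hardly changed, so the button is on its stop. One firmer push, then release and rise.

Call:
carry_out([
  {"tx":0,"ty":0,"tz":0.2,"yaw":0},
  {"tx":0,"ty":0,"tz":0.2,"yaw":0},
])

```text
time_s: 15.85
position: [0.4486, -0.3103, 0.0267]
tool_rot: [[-0.022, 1.0, -0.014], [1.0, 0.022, 0.006], [0.006, -0.013, -1.0]]
ft_force: [-5.6, 4.6, 26.7]
grip_width: -0.0
```

Call:
carry_out([
  {"tx":0,"ty":0,"tz":-1,"yaw":0},
  {"tx":0,"ty":0,"tz":-2,"yaw":0},
  {"tx":0,"ty":0,"tz":-2.5,"yaw":0},
  {"tx":0,"ty":0,"tz":-2.5,"yaw":0},
  {"tx":0,"ty":0,"tz":-2.5,"yaw":0},
  {"tx":0,"ty":0,"tz":-2.5,"yaw":0},
  {"tx":0,"ty":0,"tz":-2.5,"yaw":0},
  {"tx":0,"ty":0,"tz":-2,"yaw":0},
  {"tx":0,"ty":0,"tz":0,"yaw":0},
  {"tx":0,"ty":0,"tz":0,"yaw":0},
  {"tx":0,"ty":0,"tz":0,"yaw":0},
])

```text
time_s: 16.95
position: [0.4502, -0.3102, 0.2077]
tool_rot: [[-0.022, 1.0, -0.015], [1.0, 0.022, 0.008], [0.008, -0.015, -1.0]]
ft_force: [-0.3, 0.1, -0.2]
grip_width: 0.0001
```

Run:
```python
from h import *
im,p=shot('scene','scene5'); a=cv2.imread('pics/scene0.png')
s=env.observe(); print(s['time_s'],s['position'],s['ft_force'],np.abs(s['qvel']).max())
cv2.imwrite('pics/c5.png',np.hstack([a,im[:,:,::-1]])[:, :][80:384,:][:, list(range(60,420))+list(range(572,932))])
```

```text
17.0 [ 0.45006278 -0.31010252  0.20735267] [-0.05595922  0.48222997 -0.72420853] 0.37732459435750293
```

View pics/c5.png

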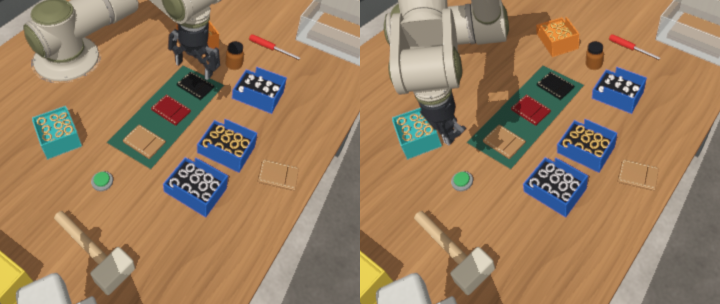

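The before and after views match: nothing has moved, and the arm is clear of everything and at rest. Handing in.

```bash
python3 -c "
from rig import env
print(env.close_job())"
```

```text
the job is handed in; nothing more can be done
None
```

The job is done in the order asked and was handed in at about 17 s; the hand-in reports no verdict.

- **Brass rings bin:** I pointed with shut fingers at (0.677, −0.019), fingertips about 3.3 cm above the rim, for more than 2.5 s.
- **Tan card holder:** I pointed at the one on the mat, at (0.464, −0.139), fingertips about 3.1 cm above its top, for more than 2.5 s. It is farther to the robot's right than the only other tan holder I saw, which lies off the mat at y of about −0.015.
- **Green button:** I pressed it to its stop. The downward travel ended at TCP z 0.027, where full travel should be, and the force rose to about 27 N. I then released it and rose clear.
- **Carrying height:** Between places, the fingertips stayed about 20 cm above the bench.

**Last checks:** The before and after scene views showed nothing moved. The force on the tool read zero within noise. The button's spring-back was judged only by eye from that last picture. The first move call was refused because of empty rows, and it moved nothing.

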